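# Open the loaded battery charger

### The arm

A 6-joint arm with a two-finger parallel gripper is mounted at the origin on a cart in front of the work surface, level with it; the furniture and walls round the work are solid. World frame = base frame: x ahead of the robot, y to its left, z up, the work surface at z = 0. Lengths are in mm, angles in rad, forces in N, time in s.
With the tool pointing down it reaches from about 275 to 825 mm from the base axis. Payload 5.2 kg.
Tool frame: the origin (TCP) lies at the very end of the fingers, on their centre line; the grasp point (between the pads) lies 19 mm behind it; z points along the fingers, y is the line along which they close (so a half turn about z gives the same grasp; the last joint's range is limited). The gripper opens to 93 mm and grips with 3 to 60 N. Pads are 15 mm wide; open, the fingers measure 128 mm over their backs; the gripper's body (75 mm by 188 mm) begins 65 mm behind the grasp point.
Start: joints at [-1.321, 0.259, 1.535, -0, 1.348, -0.203], TCP at [240.637, -494.569, 218.653] pointing down, gripper open.
Joint ranges: [-3.14, 3.14], [-0.91, 2.08], [0.19, 2.58], [-1.22, 4.36], [0.22, 2.71], [-3.12, 3.12]. Speed limits (rad/s): [2.57, 2.57, 3.14, 3.14, 3.14, 3.14].

### API

Orientations are given as [roll, pitch, yaw] about the fixed x, y, z axes, in that order (R = Rz(yaw) Ry(pitch) Rx(roll)).
In Python, from bench import robot gives the robot as it stands. The module is installed in compiled form; this text tells all that it offers. Calls block until the motion is done:
- robot.move_ptp(position, orientation): joint-space move of the TCP to a pose.
- robot.move_linear(position, ori=None, speed=150, f_stop=None): straight line of the TCP; ori=None keeps the orientation; speed is the mean speed in mm/s. With f_stop (N) it stops when the force on the tool has changed by that much, and returns True; else False.
- robot.move_j(angles): joint-space move.
- robot.move_gripper(opening): opening from 0.0 (shut) to 1.0 (fully open); the grip force is fixed at half the most; returns when the fingers have stopped.
- robot.sleep(seconds).
- robot.inverse_kinematics(position, orientation): joint angles nearest the present ones, or None.
- robot.get_image(name): name is "scene" or "side" or "wrist"; returns a dict with "img" (420x560x3 uint8, blue, green, red), "fovy" (degrees; the focal length in pixels is half the picture's height over the tangent of half this angle, whatever the lens; pixels are square), "cx", "cy" (the principal point, pixels), "k1" (the pictures are not rectified: a ray, as slopes to the right and down, at radius r is drawn at 1 + k1 r^2 times it, then the intrinsics apply), "eye" and "orientation" of the camera in the world. Camera axes: x right, y down, z forward; pixel columns grow to the right and rows downward; lengths in mm; the calibration is good to about 2 mm. A picture is of the moment at which its call begins. There is no depth.
A pose or a line that the arm cannot do raises robot.MotionError and nothing moves.
- robot.hand_in(): hands the job in; it is judged then, once.
Readings, each from a call of its own:
- robot.current_t(): time.
- robot.current_qpos(): joint angles.
- robot.current_joint_vel(): joint speeds.
- robot.current_joint_efforts(): joint torques, N m.
- robot.current_tcp_pos(): TCP position.
- robot.current_eef_rot(): TCP orientation.
- robot.current_contact_force(): force on the tool from outside, world axes, zero at the start.
- robot.current_ft_torque(): the same for the moment, N m.
- robot.current_gripper_width(): opening from 0.0 (shut) to 1.0 (fully open).
- robot.current_finger_force(): force on a finger pad.
Only numpy, scipy, OpenCV 4.12 (cv2) and the standard library are available. Lean on these libraries where they do the work, as an engineer would, in place of code of your own. Each camera call takes 0.05 s, during which the arm holds its last target. There are 200 camera calls.

### The job

Two identical clip-lid battery chargers stand on the bench; one has a battery pack in it, seen through the openings of its lid. Open that one for the next person to take the pack out: press its release tab down with a fingertip and let go, so that the lid springs up half-way by itself, then gently push the lid over backwards from its front until it rests against its stop, and take your hand away. Nothing is to be gripped or lifted: leave the pack lying in its well, the other charger shut and everything else on the bench where it is.

Things in the scene. Friction and masses are not known exactly. Their poses are not given: they have to be found in the camera images.
- charger: Charger with the battery pack in it: light grey, 169 mm deep (x), 80 wide (y), 48 high shut, fixed. Origin on its underside; x axis from front (tab) to back (hinge), y left, z up. Apron x -103 to -72 mm, 16 mm high; housing x -72 to 66 mm, 40 mm high (two lid stops at the back, 51). It faces the robot, yaw within 0.35 rad. Black lid on top, 109 x 76 x 5 mm: a frame with four 22 x 35 mm openings.
- charger_empty: The other charger, of the same make, size and axes, with no battery in it. It stays shut. The two chargers may stand in either place.
- charger_press (a point): Press point: middle of the top of its release tab, a black ribbed paddle 36 mm wide (y) jutting out forward, 36 mm above the bench, 86 mm ahead of the charger's origin; free to press from 14 mm ahead of to 12 mm behind this point. Moves with the tab. The hook it carries starts 19 mm behind the point and stands 12 mm above the tab; the lid's front edge is 32 mm behind it, 7 mm higher.
- charger_tab (a joint): Its release tab, rad: 0 at rest, 0.32 fully down (press point 7.5 mm down). The latch lets the lid go at about 0.15 rad (3.5 mm down). Sprung: about 4 N at the press point release the lid, 6 N take it fully down; it returns by itself.
- charger_lid (a joint): Its lid, rad: 0 shut and latched, 1.92 fully open on its stop (leaning 20 degrees back past the upright). Once released a spring plunger lifts it in about 0.5 s to about 0.55 rad, where it stays. Push on from there (about 1 N at the front edge): let go before the upright it falls back to 0.55; clearly past it (1.75 rad) it falls slowly on to the stop and stays.
- charger_edge (a point): Middle of the front (free) edge of its lid, half-way through the thickness; moves with the lid. 106 mm from the hinge line: 43 mm above the bench when shut, about 98 half-way up, 149 upright. In the middle a catch, 24 mm wide, sticks out 6 mm further.
- charger_hinge (a point): Middle of the loaded charger's hinge line, 52 mm behind the charger's origin and 43 mm above the bench. The hinge runs along the charger's y axis.
- charger_empty_lid (a joint): Lid of the empty charger, rad: 0 shut. It must stay shut.
- battery_in: Battery pack in that charger, a dark grey block 89 x 46 x 21 mm lying lengthwise (along the charger's x) in the well under the lid, its top 37 mm above the bench, with a pale label on it (the empty well is black). Origin: centre of its underside. Not to be shifted.
- battery_spare: Bystander: a spare battery pack lying loose on the bench, 89 x 46 x 21 mm. Origin: centre of its underside.
- cal_adapter: Bystander: a loose round calibration cup, 39 mm across, 32 mm high. Origin: centre of its underside.
- tweezers: Bystander: loose steel tweezers, 119 mm long, 10 mm high, lying in front of the chargers, crosswise. Origin: centre of their underside.
- filter_1: Bystander: a loose filter disc, 36 mm across, 14 mm high. Origin: centre of its underside.
- leak_fluid_bottle: Bystander: a loose brown dropper bottle, 33 mm across, 100 mm high, standing. Origin: centre of its underside.

How it is judged (in metres and radians):
On the way, in this order (a step that is already met when the one before it is completed fails the run):
1. the release tab of the loaded charger is pressed by the robot (value of joint charger_tab above 0.08 rad and value of joint charger_lid below 0.1 rad and contact force between any of the fingers, the arm and charger_tab above 0.5 N).
2. the lid has sprung up half-way, tab let go and nothing touching it (value of joint charger_lid between 0.4 and 0.75 rad and value of joint charger_tab below 0.08 rad and contact force between each of the fingers, the arm and charger_lid below 0.3 N), for 0.1 s.
3. the lid is pushed over to its stop (value of joint charger_lid above 1.8 rad), for 0.1 s.
At the end, for the whole second after the job is handed in: The loaded charger's lid rests fully open (at least 1.83 of 1.92 rad), at rest, its tab back up; the pack still lies in its well (within 12 mm of the charger's origin across, not raised more than 6 mm); the empty charger's lid is shut (under 0.05 rad) (value of joint charger_lid above 1.83 rad and velocity of joint charger_lid below 0.05 rad/s and value of joint each of charger_tab, charger_empty_lid below 0.05 rad and horizontal distance between battery_in and charger below 0.012 m and z of battery_in in the frame of charger below 0.022 m); the robot touches nothing.
It fails at once if the battery pack in the charger is shifted or lifted (more than 8 mm) (distance of battery_in from where it was at the start of the episode above 0.008 m).
It fails at once if the empty charger's lid is let up (more than 0.1 rad) (value of joint charger_empty_lid above 0.1 rad).
It fails at once if the lid is forced (robot pushes on it with more than 30 N) (contact force between any of the fingers, the arm and charger_lid above 30 N).
It fails at once if a bystander (spare pack, cup, tweezers, filter disc, bottle) is moved by more than 20 mm (distance of any of battery_spare, cal_adapter, tweezers, filter_1, leak_fluid_bottle from where it was at the start of the episode above 0.02 m).
It also fails if it takes over 45 s, if anything falls off the work surface, if the arm or the gripper's body presses on something with over 40 N, if the wrist force passes 120 N, or if a joint passes its speed limit or range.

## Working session

There is one attempt and no reset: what is moved stays moved. The work goes in short steps, each a Python script; the robot and the scene stay as the last script left them, time stands still between calls to the robot, and variables do not carry over. Pictures are saved under pics/ and viewed, at most 10 in all, crops included, and the job is handed in when it is done.

```bash
mkdir -p pics
python3 - <<'E'
from bench import robot
import cv2,numpy as np,pickle
d={}
for n in("scene","side","wrist"):
    r=robot.get_image(n); d[n]=r; cv2.imwrite(f"pics/{n}0.png",r["img"])
    print(n,{k:np.round(v,4).tolist() for k,v in r.items() if k!="img"})
pickle.dump(d,open("d0.pkl","wb"))
print(robot.current_t(),robot.current_eef_rot())
E
```

```text
scene {'fovy': 47.2146, 'cx': 288.6547, 'cy': 218.5662, 'k1': 0.0317, 'eye': [-292.3593, -859.8904, 825.9738], 'orientation': [-2.1513, -0.009, -0.7817]}
side {'fovy': 57.9225, 'cx': 277.9599, 'cy': 210.8002, 'k1': -0.067, 'eye': [1089.5265, -212.7412, 961.2454], 'orientation': [-2.5464, -0.0152, 1.2422]}
wrist {'fovy': 60.0402, 'cx': 279.3605, 'cy': 208.2461, 'k1': -0.0893, 'eye': [309.8292, -461.4217, 383.9962], 'orientation': [2.8674, 0.0019, -1.1182]}
0.15 [-3.14020225e+00 -3.02726253e-04  4.52780999e-01]
```

View pics/scene0.png

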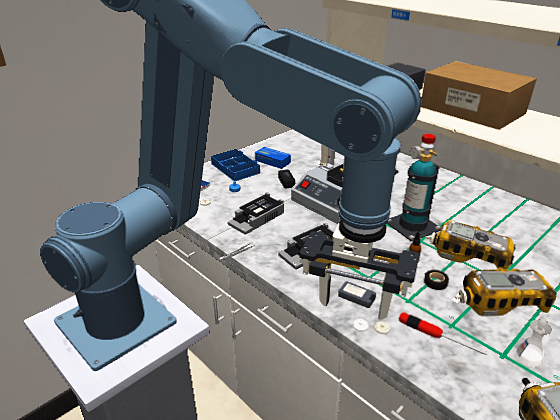

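View pics/side0.png

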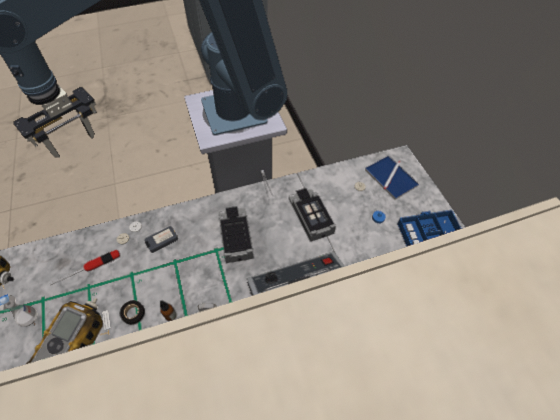

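The side view shows the loaded charger (pale label in the lid openings) at about (312,213) and the empty one at (236,237). The tweezers lie near (266,183). Next I'll zoom in on the loaded one in both views.

```bash
cat > h.py <<'E'
import numpy as np,cv2
from scipy.spatial.transform import Rotation as R
def K(r):
    f=r["img"].shape[0]/2/np.tan(np.radians(r["fovy"])/2)
    return np.array([[f,0,r["cx"]],[0,f,r["cy"]],[0,0,1.]]),np.array([r["k1"],0,0,0,0.])
def ray(r,px):
    k,d=K(r); p=cv2.undistortPointsIter(np.array(px,float).reshape(-1,1,2),k,d,None,None,(3,50,1e-10)).reshape(-1,2)
    return np.c_[p,np.ones(len(p))]@R.from_euler("xyz",r["orientation"]).as_matrix().T
def plane(r,px,z):
    v=ray(r,px); e=np.array(r["eye"]); return e+v*((z-e[2])/v[:,2])[:,None]
def proj(r,P):
    k,d=K(r); M=R.from_euler("xyz",r["orientation"]).as_matrix().T
    return cv2.projectPoints(np.array(P,float).reshape(-1,1,3),cv2.Rodrigues(M)[0],-M@np.array(r["eye"],float),k,d)[0].reshape(-1,2)
E
python3 - <<'E'
import pickle,cv2,numpy as np
from h import *
d=pickle.load(open("d0.pkl","rb"))
for n,(x,y,w,h) in {"side":(280,180,60,65),"scene":(215,185,80,60)}.items():
    c=cv2.resize(d[n]["img"][y:y+h,x:x+w],None,fx=9 if n=="side" else 9,fy=9,interpolation=cv2.INTER_CUBIC)
    for i in range(0,w,10): cv2.putText(c,str(x+i),(i*9,10),0,.4,(0,0,255)); cv2.line(c,(i*9,0),(i*9,5),(0,0,255))
    for i in range(0,h,10): cv2.putText(c,str(y+i),(0,i*9+4),0,.4,(0,0,255))
    cv2.imwrite(f"pics/{n}_crop.png",c)
s=d["side"]
print(plane(s,[[312,213]],40),plane(s,[[236,237]],40),plane(s,[[266,183]],5), plane(s,[[263,170],[271,198]],5))
E
```

```text
[[542.09210679  93.97216569  40.        ]] [[ 550.60282084 -138.31995247   40.        ]] [[367.53242265   8.29354144   5.        ]] [[312.77440775  15.52937173   5.        ]
 [428.92753247   4.92534726   5.        ]]
```

View pics/side_crop.png

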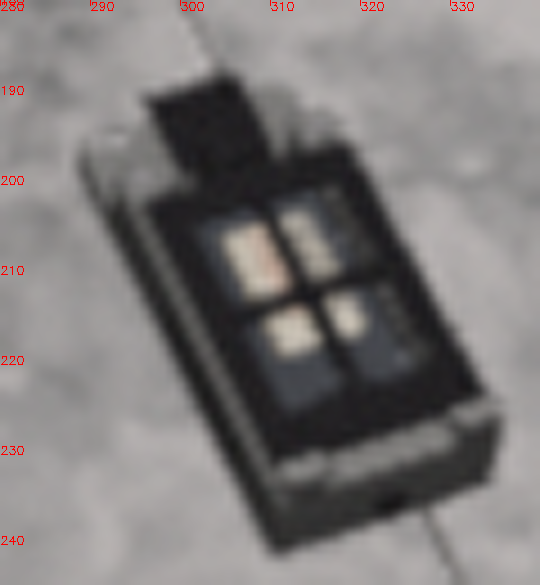

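View pics/scene_crop.png

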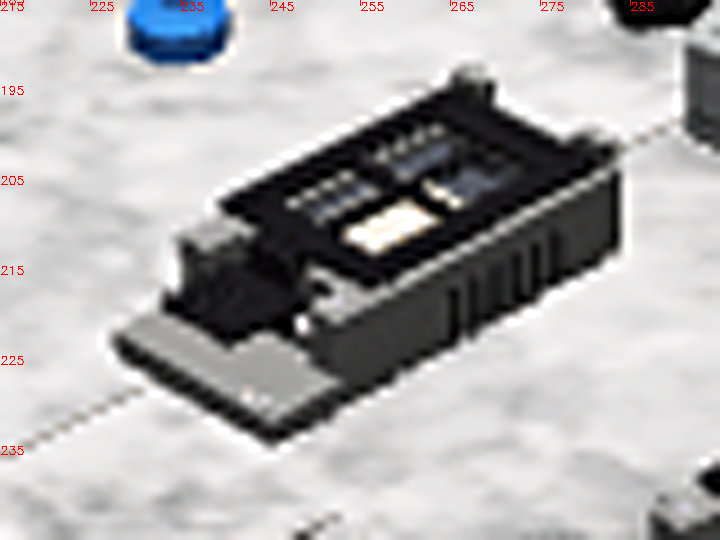

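The scene crop confirms the label under the lid. In the side crop the lid corners are near (297,202), (319,196), (334,224) and (310,231), and the paddle front is near (296,191)–(305,188). I'll do a coarse pose fit, triangulate the shelf edge, then take a wrist view from above.

Run:
```python
import pickle
from h import *
from scipy.optimize import least_squares
d=pickle.load(open("d0.pkl","rb")); s,c=d["side"],d["scene"]
u=lambda x0,y0,L:[[(a+.5)/9-.5+x0,(b+.5)/9-.5+y0] for a,b in L]
ps=u(280,180,[(150,200),(350,148),(147,98),(225,72)])
pc=u(215,185,[(222,200),(115,338),(272,432)])
ms=[(-57+3,38,45.5),(-54,-38,45.5),(-100,18,36),(-100,-18,36)]
mc=[(-54,38,45.5),(-103,40,16),(-103,-40,16)]
# in side view image right = +y
ms=[(x,-y,z) for x,y,z in ms]
P=np.r_[[plane(s,[p],m[2])[0] for p,m in zip(ps,ms)],[plane(c,[p],m[2])[0] for p,m in zip(pc,mc)]]
M=np.array(ms+mc)
def f(v): 
    C,S=np.cos(v[2]),np.sin(v[2]); return np.r_[v[0]+C*M[:,0]-S*M[:,1]-P[:,0],v[1]+S*M[:,0]+C*M[:,1]-P[:,1]]
r=least_squares(f,[540,94,0]); print(r.x,r.fun.round(1).reshape(2,-1))
# shelf edge
v=ray(s,[[60,366],[500,214]]); n=np.cross(*v); e=np.array(c["eye"])
for q in [(330,5),(540,42),(330,85),(450,128),(540,160)]:
    w=ray(c,[q])[0]; t=n@(np.array(s["eye"])-e)/(n@w); print(q,(e+t*w).round())
```

```text
[5.44239490e+02 9.76790913e+01 5.63309789e-02] [[-0.9 -6.1 -1.6 -1.4 -0.1  3.8  6.3]
 [-5.7 -0.8 -5.1  1.6  0.6  5.2  4.2]]
(330, 5) [930. 187. 561.]
(540, 42) [ 945. -444.  555.]
(330, 85) [854. 105. 349.]
(450, 128) [ 858. -313.  330.]
(540, 160) [ 861. -548.  319.]
```

Run:
```python
from bench import robot
import pickle
from h import *
robot.move_gripper(0.0)
psi=.056; o=np.array([544,97.7])
p=o+R.from_euler("z",psi).as_matrix()[:2,:2]@[-60,80]
robot.move_ptp([*p,200],[np.pi,0,psi])
r=robot.get_image("wrist"); pickle.dump(r,open("w1.pkl","wb"))
cv2.imwrite("pics/w1.png",r["img"]); print(robot.current_t(),robot.current_tcp_pos(),r["eye"],r["orientation"],proj(r,[544,97.7,45]),robot.current_gripper_width())
```

```text
4.1667 [479.94914887 173.52375974 199.98272056] [556.67428674 177.68161056 366.07262937] [ 2.86698362e+00  3.69453405e-04 -1.51588547e+00] [[370.29317152 127.21448564]] 0.0052169358469122745
```

View pics/w1.png

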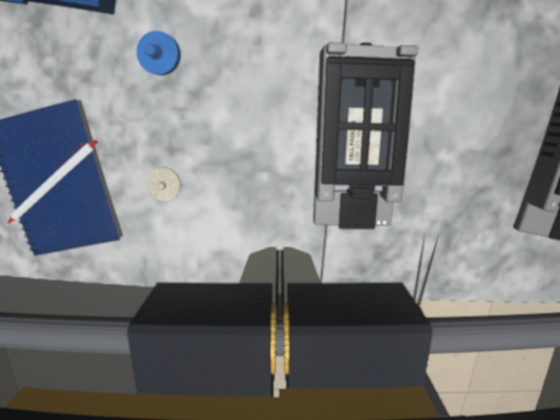

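The wrist view shows the loaded charger at about (365,130) with its tab at (357,210), clear of the fingers. The tweezers are off to the right at (425,265). I'll extract the corners from a zoom.

Run:
```python
import pickle,cv2
r=pickle.load(open("w1.pkl","rb")); x,y,w,h=305,35,125,110
i=r["img"]
a=cv2.resize(i[35:130,308:420],None,fx=6,fy=6,interpolation=cv2.INTER_CUBIC)
b=cv2.resize(i[150:240,308:420],None,fx=6,fy=6,interpolation=cv2.INTER_CUBIC)
b=b[:, :]
for k in range(0,112,10): cv2.putText(b,str(308+k),(k*6,10),0,.4,(0,0,255))
for k in range(0,90,10): cv2.putText(b,str(150+k),(0,k*6+4),0,.4,(0,0,255))
cv2.imwrite("pics/w1b.png",b)
```

```text
(no output)
```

View pics/w1b.png

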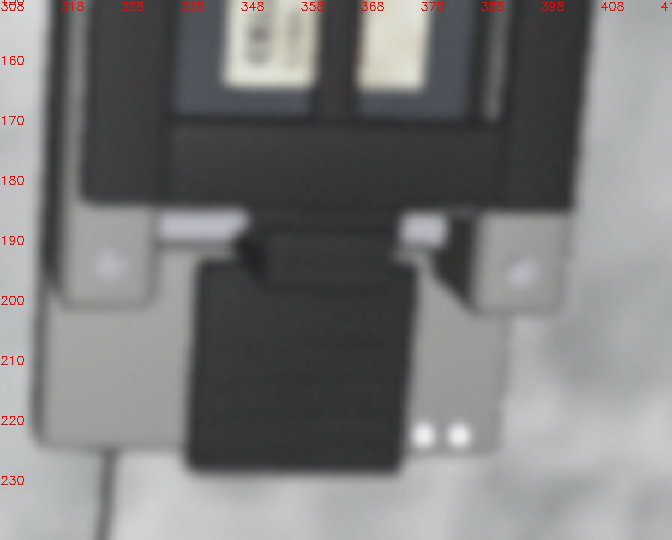

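Run:
```python
import pickle
from h import *
from scipy.optimize import least_squares
r=pickle.load(open("w1.pkl","rb")); g=cv2.GaussianBlur(cv2.cvtColor(r["img"],6),(3,3),0).astype(int)
L=[];Rr=[]
for y in range(75,180,15):
    row=g[y]; 
    L.append((y,row[314:340].tolist())); Rr.append((y,row[396:420].tolist()))
for k in L[::3]+Rr[::3]: print(k)
pts=[((320.9,183.75),(-54,38,45.5)),((403.8,184.75),(-54,-38,45.5)),((338.6,228.2),(None,18,36)),((374.6,228.2),(None,-18,36)),((313.9,224.1),(-103,40,16)),((390.6,225.4),(-103,-40,16))]
P=np.array([plane(r,[p],m[2])[0] for p,m in pts])
print(P.round(1))
m=np.array([[np.nan if q is None else q for q in x[1]] for x in pts])
def f(v):
    q=(P[:,:2]-v[:2])@R.from_euler("z",v[2]).as_matrix()[:2,:2]-m[:,:2]; return q[~np.isnan(q)]
s=least_squares(f,[544,98,.056]); print(s.x,s.fun.round(1))
print(((P[:,:2]-s.x[:2])@R.from_euler("z",s.x[2]).as_matrix()[:2,:2]).round(1))
```

```text
(75, [199, 200, 198, 182, 146, 101, 70, 66, 85, 110, 118, 102, 80, 72, 74, 75, 75, 74, 73, 72, 71, 71, 70, 69, 67, 63])
(120, [196, 183, 151, 105, 70, 64, 82, 106, 120, 110, 85, 69, 68, 70, 70, 69, 68, 67, 67, 66, 65, 63, 61, 57, 56, 62])
(165, [172, 129, 86, 68, 77, 101, 117, 109, 85, 67, 64, 65, 65, 64, 64, 63, 62, 61, 60, 59, 57, 56, 61, 71, 80, 84])
(75, [58, 57, 55, 53, 53, 57, 61, 62, 61, 60, 59, 58, 57, 57, 56, 56, 69, 105, 150, 181, 191, 192, 190, 188])
(120, [56, 52, 56, 58, 58, 57, 56, 55, 55, 54, 53, 54, 64, 94, 137, 171, 188, 194, 198, 201, 203, 204, 203, 202])
(165, [56, 55, 55, 54, 53, 52, 51, 53, 69, 106, 149, 175, 183, 183, 182, 180, 179, 178, 177, 178, 180, 183, 184, 186])
[[491.4 136.7  45.5]
 [494.9  61.   45.5]
 [447.1 114.8  36. ]
 [448.9  79.9  36. ]
 [443.4 136.5  16. ]
 [446.2  57.8  16. ]]
[5.47440856e+02 1.01094842e+02 3.88011915e-02] [-0.6 -0.2 -0.1 -0.  -0.4  0.6  0.4 -0.6  0.2  0.6]
[[ -54.6   37.8]
 [ -54.1  -38. ]
 [ -99.8   17.6]
 [ -99.3  -17.4]
 [-102.6   39.4]
 [-102.8  -39.4]]
```

The pose is (547.4, 101.1) mm at yaw 0.039, with residuals under 1 mm. Now I'll press the tab with closed, slightly tilted fingers.

```bash
cat >> h.py <<'E'
O=np.array([547.4,101.1,0]);PSI=.039;T=.26
ORI=[np.pi,-T,PSI]
def W(x,z,y=0): return (O+R.from_euler("z",PSI).apply([x,y,z])).tolist()
E
python3 - <<'E'
from bench import robot
from h import *
robot.move_ptp(W(-84,110),ORI)
robot.move_linear(W(-84,48),speed=80); robot.sleep(.2)
f0=robot.current_contact_force()
hit=robot.move_linear(W(-84,29),speed=12,f_stop=6)
print(hit,robot.current_tcp_pos(),robot.current_contact_force()-f0)
robot.move_linear(W(-92,75),speed=80)
robot.move_linear(W(-130,85),speed=120)
robot.sleep(.8)
a=robot.get_image("side")["img"][150:270,260:380]; b=robot.get_image("scene")["img"][150:270,200:320]; 
cv2.imwrite("pics/p.png",cv2.resize(np.hstack([a,b]),None,fx=3.3,fy=3.3)); print(robot.current_t(),robot.current_contact_force()-f0)
E
```

```text
True [462.30705987  97.84572792  35.17781028] [-0.13766303 -0.39738634  2.57736968]
8.9333 [-0.08411074 -0.38278764 -0.18289723]
```

View pics/p.png

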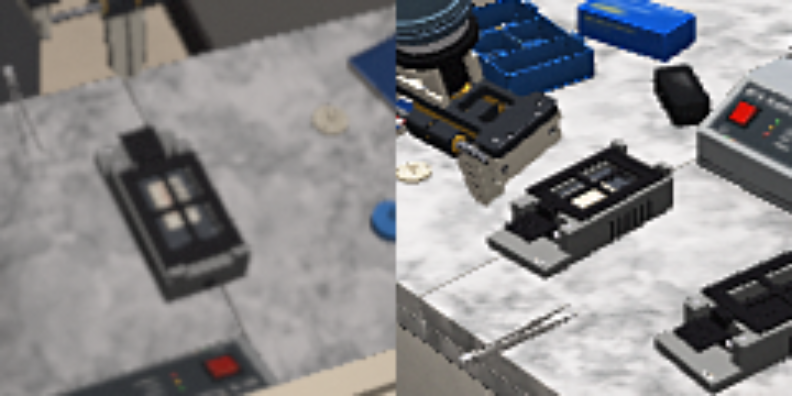

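The lid is still shut in both crops: the force stop fired early, at about 2.7 mm of tab travel. I'll press again by position, to about 6 mm.

Run:
```python
from bench import robot
from h import *
robot.move_linear(W(-92,75),speed=120)
robot.move_linear(W(-84,42),speed=80); robot.sleep(.2)
f0=robot.current_contact_force()
hit=robot.move_linear(W(-84,31.8),speed=15,f_stop=18); robot.sleep(.2)
print(hit,robot.current_tcp_pos(),robot.current_contact_force()-f0)
robot.move_linear(W(-92,75),speed=80)
robot.move_linear(W(-130,85),speed=120)
robot.sleep(.8)
a=robot.get_image("side")["img"][150:270,260:380]; b=robot.get_image("scene")["img"][150:270,200:320]; 
cv2.imwrite("pics/p2.png",cv2.resize(np.hstack([a,b]),None,fx=3.3,fy=3.3)); print(robot.current_t(),robot.current_contact_force()-f0)
```

```text
False [461.34156195  97.87043747  31.07658457] [-8.43330215 -1.48582212  8.13748503]
13.2917 [-0.68737573 -0.15453032 -1.75451266]
```

View pics/p2.png

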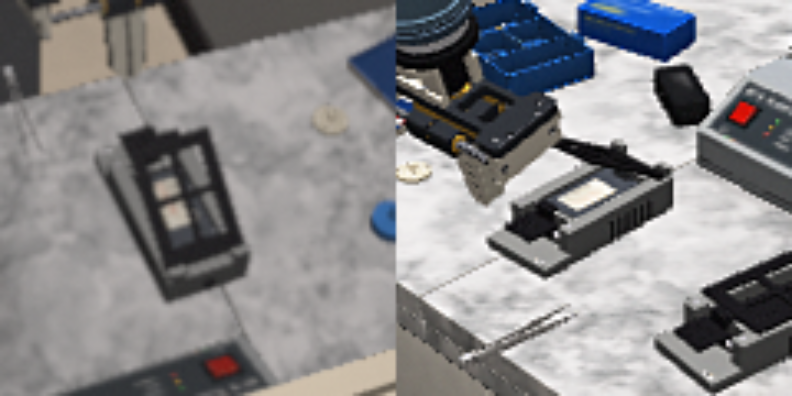

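The lid is half-way up, the tab is back and the hand is clear. Next I'll push it over along the arc.

Run:
```python
from bench import robot
from h import *
d=14;tc=np.pi/2-T
def tcp(th):
    l=np.array([-np.cos(th),np.sin(th)]);n=np.array([-np.sin(th),-np.cos(th)]);H=np.array([52,43])
    C=H+112*l+2.5*n-d*np.array([-np.sin(T),np.cos(T)]) if th<tc else H+(112-d)*l+2.5*n
    return C-7.5*np.array([np.cos(T),np.sin(T)])
a=tcp(.55); print(a,tcp(1.84))
robot.move_linear(W(a[0]-25,a[1]),speed=100); robot.sleep(.2)
f0=robot.current_contact_force()
for th in [.55,.75,.95,1.15,tc,1.45,1.6,1.72,1.84]:
    h=robot.move_linear(W(*tcp(th)),speed=60,f_stop=15)
    print(round(th,2),h,(robot.current_contact_force()-f0).round(1),round(robot.current_t(),1))
    if h: break
else:
    robot.sleep(.5)
im=[robot.get_image(n)["img"] for n in("side","scene")]
cv2.imwrite("pics/q.png",cv2.resize(np.hstack([im[0][150:270,260:380],im[1][150:270,200:320]]),None,fx=3.3,fy=3.3))
```

```text
[-48.43826165  83.9520945 ] [ 68.40657748 136.20713917]
0.55 False [ 0.1  0.  -0.1] 14.8
0.75 False [0.7 0.  0.6] 15.3
0.95 False [-0.4 -0.2  0.1] 15.8
1.15 False [0.1 0.1 0.3] 16.4
1.31 False [ 0.5 -0.2 -0.2] 16.8
1.45 False [ 0.  -0.7  0.2] 17.2
1.6 False [-0.4  1.   0.2] 17.6
1.72 False [-0.   0.9  0.5] 17.9
1.84 False [ 0.2 -0.5  1.1] 18.3
```

View pics/q.png

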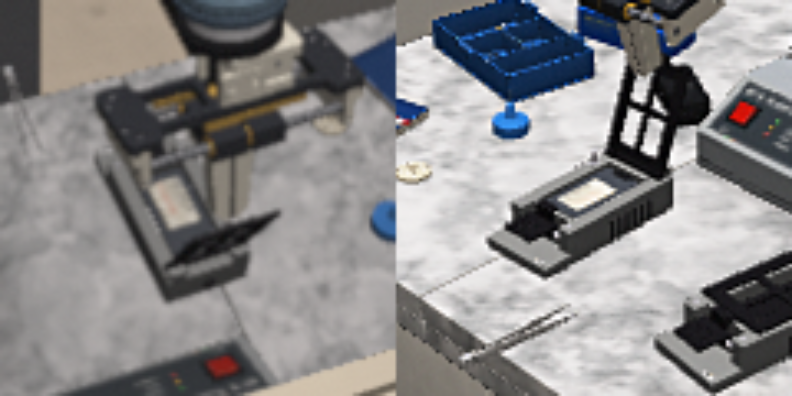

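The lid is tipped back past upright. I'll draw straight back, let it settle, and check its angle.

Run:
```python
from bench import robot
from h import *
robot.move_linear(W(-60,150),speed=120)
robot.move_linear(W(-160,200),speed=150); robot.sleep(1.5)
r=[robot.get_image(n) for n in("side","scene")]
im=[]
for q,(x,y) in zip(r,((260,150),(200,130))):
    i=q["img"].copy()
    for th,c in((1.57,(0,0,255)),(1.92,(0,255,0))):
        for s in(-38,38):
            u=proj(q,[W(52-106*np.cos(th),43+106*np.sin(th),s)])[0]; cv2.circle(i,tuple(int(round(v)) for v in u),1,c,-1)
    im.append(i[y:y+120,x:x+120])
cv2.imwrite("pics/z.png",cv2.resize(np.hstack(im),None,fx=3.3,fy=3.3)); print(robot.current_t(),robot.current_contact_force())
```

```text
22.5833 [-0.3595607  -0.04212816  0.69462399]
```

View pics/z.png

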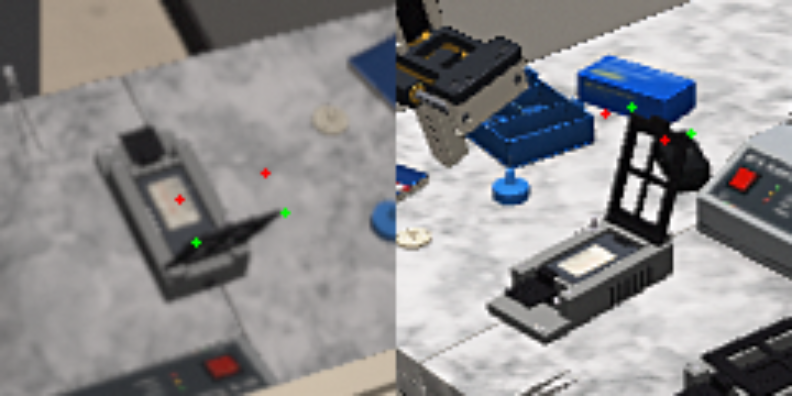

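Both views show the lid's free corners on the green 1.92 rad marks. The pack is in its well, the tab is up and the hand is clear, so I'm handing in.

```bash
python3 -c "
from bench import robot
print(robot.hand_in())"
```

```text
the job is handed in; nothing more can be done
None
```

The job is handed in: the loaded charger's lid rests open on its stop with its tab back up and the pack in its well, it took a second press to release the latch, and I saw nothing else disturbed (no verdict was returned).

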